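Clamp the robot wheel with the ratchet knob

TASK

Two identical little vices stand on the robotics-club table. On the one that holds the round wheel, turn the ratchet knob clockwise (seen from above) until the jaw is tight on the wheel and the knob's slip clutch has clicked at least once, then let go; do not touch the other vice.

Things in the scene. Friction and masses are not known exactly. Their poses are not given: they have to be found in the camera images.
- knob_grip (a point): grip point of the ratchet knob on the vice that holds the wheel: on its upright axis, 86 mm above the table. Knob: ribbed black cylinder, diameter 28 mm, from 62 to 98 mm up; grip from any side. Below it a metal thimble 40 mm across and a grey housing 54 x 50 mm, top 50 mm up. Axes: z up; the fixed vice reaches 121 mm to -y, 39 mm to +y, 45 mm either way in x; jaws and wheel stay below 42 mm.
- ratchet (a joint): slip of this knob's clutch, rad: how far the knob has turned clockwise (seen from above) relative to the thimble below it. 0 at the start; stays so while the jaw moves freely (0.04 N m), grows once the jaw is tight (then the knob slips on at 0.12 N m, without end). One click is 15 degrees (0.26 rad).
- jaw (a joint): travel of the same vice's sliding jaw, m: 0 open, grows as it closes, 14 mm per radian of the knob; 0 to 0.0042 at the start. At about 0.010 the wheel (black tyre, pale hub, 44 mm across, 26 mm tall, lying flat, centre about 72 mm from the knob's axis to -y) is tight: 0.4 to 0.75 rad of turning, so 1.3 rad in one grasp is enough. Turning back opens it.
- spare_vice: the other vice, the same in shape, size and knob, but holding a square pale motor block, 42 x 42 x 26 mm, instead of the wheel. Fixed. Origin at table height under its knob's axis; axes and extents as for the first vice. Leave it alone.

How it is judged:
By the outcome, as a careful person would: the job done as asked, in the order asked, and still so for the second after the job is handed in, with the robot touching nothing.
It also fails if it takes over 30 s, if anything falls off the work surface, if the arm or the gripper's body presses on something with over 40 N, if the wrist force passes 120 N, or if a joint passes its speed limit or range.

ROBOT

A 6-joint arm with a two-finger parallel gripper is mounted at the origin on the work surface. World frame = base frame: x ahead of the robot, y to its left, z up, the work surface at z = 0. Lengths are in m, angles in rad, forces in N, time in s.
With the tool pointing down it reaches from about 0.35 to 0.725 m from the base axis. Payload 6 kg.
Tool frame: the origin (TCP) lies on the front face of the gripper's body, between the roots of the fingers; the fingertips stand 73 mm ahead of it and the grasp point (between the pads) lies 54 mm ahead of it; z points along the fingers, y is the line along which they close (so a half turn about z gives the same grasp; the last joint's range is limited). The gripper opens to 85 mm and grips with 20 to 120 N. Pads are 22 mm wide; open, the fingers measure 114 mm over their backs; the gripper's body (76 mm by 85 mm) begins 54 mm behind the grasp point. The pads swing forward as they close: fully open they stand 13 mm farther back than shut.
Start: joints at [-0.801, 0.04, 0.085, 0, -1.615, -0.334], TCP at [0.253, -0.544, 0.304] pointing down, gripper open.
Joint ranges: [-2.56, 2.56], [-1.29, 2.01], [-1.08, 1.49], [-3.29, 1.98], [-2.81, -0.18], [-2.99, 2.99]. Speed limits (rad/s): [2.57, 2.57, 3.01, 3.14, 3.14, 3.14].

INTERFACE

Orientations are given as a 3x3 rotation matrix whose columns are the frame's x, y, z axes.
In Python, from station import sense, read_camera, camera_params, sign_off gives the robot as it stands.
- The arm moves only by the shell command python3 -m pendant 'ROWS' [FORCE]. ROWS is JSON, a list of rows, each an object of numbers: "tx", "ty", "tz": the shift along the tool's x, y, z in cm; "wx", "wy", "wz": the turn, a rotation vector about the tool's x, y, z in rad; "grip": the closure in counts, from 0 (fully open) to 255 (shut). In form: [{"tx": .., "ty": .., "tz": .., "wx": .., "wy": .., "wz": .., "grip": ..}, ...]. A call has 1 to 5 rows; each row shifts and turns the commanded pose from where the row before left it, along the tool's axes as they then stand; what a row does not reach is not made up. A row lasts 1/10 s, in which the tool goes at most 50 mm and 8.59 degrees, less where a joint would pass 70% of its speed; a pose out of reach is approached as far as the arm can. A call is refused whole if a number of a shift passes 5 or a number of a turn 0.15, either way. A call with a gripper value outside its range is refused whole. The fingers move at their own pace and stop on an object; FORCE is the grip in N (left out, the last holds). Time passes only in rows, so rows that do not move let the fingers close. It gives the time, the measured TCP pose, the force, the opening and the grip force at its end, in the units of the state.
- sense(): the state, without advancing time (a new reading comes with each control period).
- read_camera(name): name is "side" or "top" or "wrist"; returns the picture (420x560x3 uint8, red, green, blue); there is no depth.
- camera_params(name): a dict with "camera_matrix" (3x3 intrinsics, pixels), "dist_coeffs" ([k1, k2, p1, p2, k3] as OpenCV has them; the pictures are not rectified), "camera_from_world" (4x4, takes a point from world to camera coordinates); the wrist camera has in their place "hand_eye" (4x4, takes a point from camera to tool coordinates, whose origin is the TCP and whose axes are the flange's). Camera axes: x right, y down, z forward; pixel columns grow to the right and rows downward; lengths in m; the calibration is good to about 2 mm. A picture is of the moment at which its call begins: read the wrist's pose just before it. camera_params takes no time and is no camera call.
- sign_off(): hands the job in; it is judged then, once.
The state is a dict: "time": time; "joints": joint angles; "qd": joint speeds; "tau": joint torques, N m; "tool_pos": TCP position; "tool_rot": TCP orientation; "contact_force": force on the tool from outside, world axes, zero at the start; "moment": the same for the moment, N m; "gripper_width": finger opening in m; "gripper_force": force on a finger pad.
Only numpy, scipy, OpenCV 4.12 (cv2) and the standard library are available. Lean on these libraries where they do the work, as an engineer would, in place of code of your own. Each camera call takes 0.05 s, during which the arm holds its last target. There are 200 camera calls.

## Working session

There is one attempt and no reset: what is moved stays moved. The work goes in short steps, Python scripts to look and compute and a shell command to move; the robot and the scene stay as the last step left them, time stands still between calls to the robot, and variables do not carry over. Pictures are saved under pics/ and viewed, at most 10 in all, crops included, and the job is handed in when it is done.

```bash
mkdir -p pics; python3 - <<'E'
from station import *
import cv2,numpy as np
s=sense();print(s['time'],s['tool_pos'],np.round(s['tool_rot'],3).tolist(),s['gripper_width'])
for n in ['top','side','wrist']:
    im=read_camera(n);cv2.imwrite(f'pics/{n}0.png',im[:,:,::-1])
    p=camera_params(n);print(n,{k:np.round(v,3).tolist() for k,v in p.items()})
E
```

```text
0.0 [ 0.2533121  -0.54367978  0.30285138] [[-0.907, -0.422, -0.001], [-0.422, 0.907, 0.002], [0.0, 0.002, -1.0]] 0.08563401244591584
top {'camera_matrix': [[523.787, 0.0, 280.642], [0.0, 523.787, 211.293], [0.0, 0.0, 1.0]], 'dist_coeffs': [0.032, 0.0, 0.0, 0.0, 0.0], 'camera_from_world': [[-0.003, -1.0, -0.016, -0.009], [-0.988, 0.005, -0.154, 0.533], [0.154, 0.015, -0.988, 0.934], [0.0, 0.0, 0.0, 1.0]]}
side {'camera_matrix': [[507.121, 0.0, 285.231], [0.0, 507.121, 215.502], [0.0, 0.0, 1.0]], 'dist_coeffs': [-0.138, 0.0, 0.0, 0.0, 0.0], 'camera_from_world': [[-0.91, -0.416, 0.012, 0.483], [-0.22, 0.457, -0.862, 0.201], [0.353, -0.787, -0.507, 0.795], [0.0, 0.0, 0.0, 1.0]]}
wrist {'camera_matrix': [[368.632, 0.0, 283.364], [0.0, 368.632, 212.35], [0.0, 0.0, 1.0]], 'dist_coeffs': [-0.036, 0.0, 0.0, 0.0, 0.0], 'hand_eye': [[-0.0, -0.961, -0.278, 0.069], [1.0, -0.0, -0.001, -0.001], [0.001, -0.278, 0.961, -0.07], [0.0, 0.0, 0.0, 1.0]]}
```

View pics/top0.png

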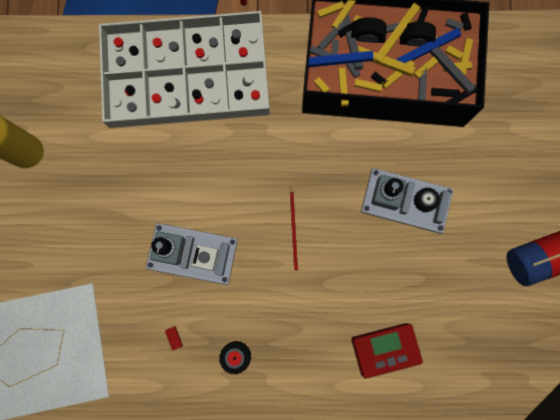

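View pics/side0.png

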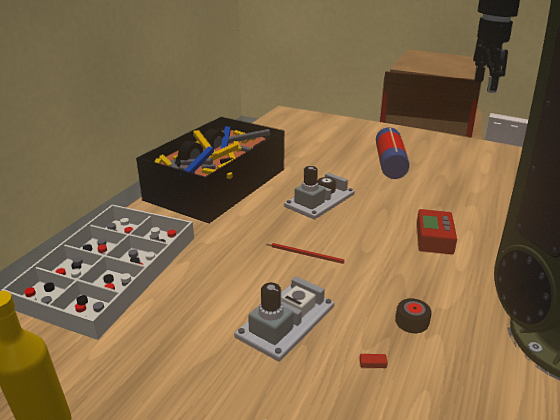

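The top view shows the wheel vice at right, with its knob near (393,187) and the wheel at (428,199). The motor-block vice is at left, with its knob at (162,246). In the side view the wheel vice's knob top is near (311,169).

```bash
cat > h.py <<'E'
import cv2,numpy as np
from station import *
def ray(n,uv,P=None):
    p=camera_params(n);K=np.array(p['camera_matrix']);d=np.array(p['dist_coeffs'])
    x=cv2.undistortPoints(np.array([[uv]],float),K,d)[0,0];v=np.r_[x,1]
    if n=='wrist':
        H=np.array(p['hand_eye']);R,t=P;return R@(H[:3,:3]@np.zeros(3)+H[:3,3])+t,R@H[:3,:3]@v
    T=np.array(p['camera_from_world']);return -T[:3,:3].T@T[:3,3],T[:3,:3].T@v
def at(n,uv,z,P=None):
    c,v=ray(n,uv,P);return c+v*(z-c[2])/v[2]
def proj(n,X):
    p=camera_params(n);T=np.array(p['camera_from_world'])
    return cv2.projectPoints(np.array([X],float),cv2.Rodrigues(T[:3,:3])[0],T[:3,3],np.array(p['camera_matrix']),np.array(p['dist_coeffs']))[0][0,0]
E
python3 - <<'E'
from h import *
t=cv2.imread('pics/top0.png');s=cv2.imread('pics/side0.png')
a=cv2.resize(t[160:240,350:460],None,fx=5,fy=5,interpolation=cv2.INTER_CUBIC)
b=cv2.resize(s[155:225,275:365],None,fx=5,fy=5,interpolation=cv2.INTER_CUBIC)
o=np.zeros((760,550,3),np.uint8);o[:400]=a;o[400:400+350,:450]=b
cv2.imwrite('pics/crop.png',cv2.resize(o[:,:],None,fx=.78,fy=.78))
for n,im,(r0,r1,c0,c1) in [('top',t,(170,210,375,410)),('side',s,(160,195,300,322))]:
    m=(im.max(2)<45).astype(np.uint8)[r0:r1,c0:c1]
    k,l,st,ce=cv2.connectedComponentsWithStats(m)
    for i in range(1,k):
        if st[i,4]>15: print(n,st[i]+[c0,r0,0,0,0],ce[i]+[c0,r0])
print(at('top',(394,187),.098),at('side',(311,169),.098),at('top',(428,199),.026))
E
```

```text
top [384 178  19  19 201] [392.68656716 187.17910448]
top [375 202  22   7  47] [385.17021277 205.44680851]
[ 0.56633668 -0.21084213  0.098     ] [ 0.56454634 -0.20620516  0.098     ] [ 0.55742405 -0.28837997  0.026     ]
```

View pics/crop.png

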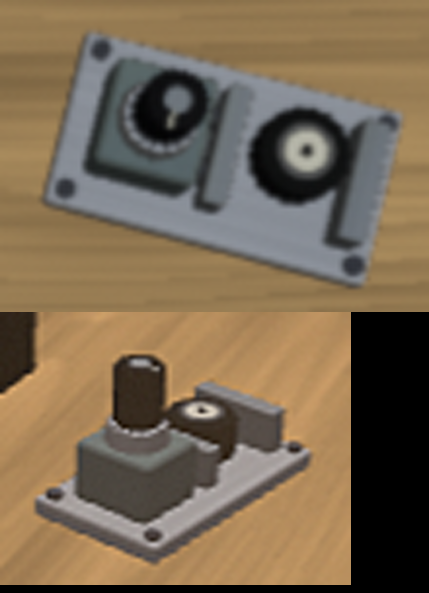

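The crop shows the top-face centre at about (395.2,186) in the top view and (310.9,168) in the side view. The wheel hub is at (428.7,198.5). Next I triangulate the knob.

```bash
python3 - <<'E'
from h import *
def tri(a,b):
    c1,v1=ray('top',a);c2,v2=ray('side',b)
    s=np.linalg.lstsq(np.c_[v1,-v2],c2-c1,rcond=None)[0];p,q=c1+s[0]*v1,c2+s[1]*v2
    return (p+q)/2,np.linalg.norm(p-q)
print(tri((395.2,186),(310.9,168)),at('top',(395.2,186),.098),at('side',(310.9,168),.098))
w=at('top',(428.7,198.5),.036);print(w)
k=at('top',(395.2,186),.098);print(np.linalg.norm((k-w)[:2]))
s=sense();R=np.array(s['tool_rot']);g=np.r_[k[:2],.2]
print((R.T@(g-s['tool_pos']))*100)
print(proj('top',[*k[:2],.062]),proj('side',[*k[:2],.098]))
E
```

```text
(array([ 0.56801129, -0.21335379,  0.09675992]), np.float64(0.0007285831015152183)) [ 0.56811241 -0.21299862  0.098     ] [ 0.56667555 -0.21088695  0.098     ]
[ 0.5565824  -0.28703038  0.036     ]
0.07492424500811261
[-42.50476048  16.67975219  10.32778576]
[391.23752896 189.97633612] [310.65426244 167.51106213]
```

```bash
r='{"tx":-3.8,"ty":1.5}'
python3 -m pendant '[{"tx":-3,"ty":1.2,"grip":0},{"tx":-4,"ty":1.6},{"tx":-4.2,"ty":1.6},{"tx":-4.2,"ty":1.6},{"tx":-4.2,"ty":1.6}]' 40
python3 -m pendant '[{"tx":-4.2,"ty":1.7},{"tx":-4.2,"ty":1.7},{"tx":-4.2,"ty":1.7},{"tx":-4.2,"ty":1.7},{"tx":-3.5,"ty":1.3}]'
python3 -m pendant '[{"tx":-2.8,"ty":1,"tz":1.5},{"tz":2.2},{"tz":2.2},{"tz":1.5},{}]'
python3 - <<'E'
from h import *
s=sense();R=np.array(s['tool_rot']);P=np.array(s['tool_pos'])
im=read_camera('wrist');cv2.imwrite('pics/w1.png',im[:,:,::-1])
print(s['time'],s['joints'],R.round(3).tolist(),s['contact_force'])
g=np.array([.5675,-.2125,.14]);print((R.T@(g-P))*100)
p=camera_params('wrist');H=np.array(p['hand_eye']);X=H[:3,:3].T@(R.T@(np.array([.5675,-.2125,.098])-P)-H[:3,3])
print(cv2.projectPoints(X[None],np.zeros(3),np.zeros(3),np.array(p['camera_matrix']),np.array(p['dist_coeffs']))[0])
E
```

```text
0.15 [-8.01303804e-01  4.06859474e-02  8.40426914e-02 -3.26303283e-04
 -1.61547829e+00 -3.33694250e-01] [[-0.907, -0.422, -0.001], [-0.422, 0.907, 0.001], [0.0, 0.001, -1.0]] [-0.24915524 -0.14634869 -0.27687462]
[-42.47104915  16.74265274  16.32788108]
[[[431.64263014 562.62144729]]]$[0]: bad value
$[0]: bad value
$[0]: bad value
```

View pics/w1.png

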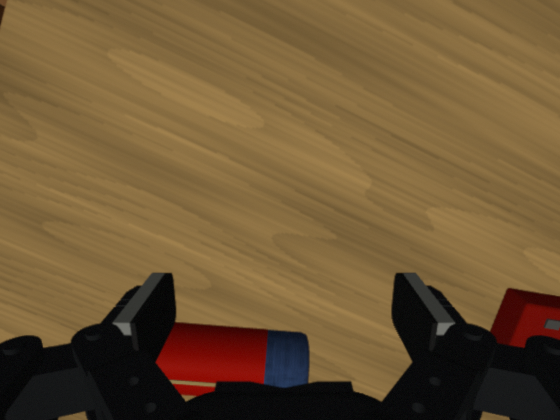

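The calls were refused and nothing moved; the picture shows only the start view, with the can under the gripper. Every row probably needs all the keys.

```bash
python3 -m pendant '[{"tx":-3,"ty":1.2,"tz":0,"wx":0,"wy":0,"wz":0,"grip":0},{"tx":-4,"ty":1.6,"tz":0,"wx":0,"wy":0,"wz":0,"grip":0},{"tx":-4.2,"ty":1.6,"tz":0,"wx":0,"wy":0,"wz":0,"grip":0},{"tx":-4.2,"ty":1.6,"tz":0,"wx":0,"wy":0,"wz":0,"grip":0},{"tx":-4.2,"ty":1.6,"tz":0,"wx":0,"wy":0,"wz":0,"grip":0}]' 40
```

```text
time: 0.7
tool_pos: [0.3998, -0.3908, 0.3038]
tool_rot: [[-0.907, -0.422, 0.0], [-0.422, 0.907, 0.0], [-0.0, 0.0, -1.0]]
contact_force: [0.4, -0.8, 0.4]
gripper_width: 0.0852
gripper_force: 0.0
```

```bash
python3 -m pendant '[{"tx":-4.2,"ty":1.7,"tz":0,"wx":0,"wy":0,"wz":0,"grip":0},{"tx":-4.2,"ty":1.7,"tz":0,"wx":0,"wy":0,"wz":0,"grip":0},{"tx":-4.2,"ty":1.7,"tz":0,"wx":0,"wy":0,"wz":0,"grip":0},{"tx":-4.2,"ty":1.7,"tz":1,"wx":0,"wy":0,"wz":0,"grip":0},{"tx":-3.5,"ty":1.3,"tz":2,"wx":0,"wy":0,"wz":0,"grip":0}]'
python3 -m pendant '[{"tx":-2.6,"ty":1,"tz":2.0,"wx":0,"wy":0,"wz":0,"grip":0},{"tx":0,"ty":0,"tz":1.5,"wx":0,"wy":0,"wz":0,"grip":0},{"tx":0,"ty":0,"tz":0,"wx":0,"wy":0,"wz":0,"grip":0}]'
python3 - <<'E'
from h import *
s=sense();R=np.array(s['tool_rot']);P=np.array(s['tool_pos'])
im=read_camera('wrist');cv2.imwrite('pics/w2.png',im[:,:,::-1])
print(s['time'],s['joints'],R.round(3).tolist(),s['contact_force'])
g=np.array([.5675,-.2125,.14]);print((R.T@(g-P))*100)
p=camera_params('wrist');H=np.array(p['hand_eye']);X=H[:3,:3].T@(R.T@(np.array([.5675,-.2125,.098])-P)-H[:3,3])
print(cv2.projectPoints(X[None],np.zeros(3),np.zeros(3),np.array(p['camera_matrix']),np.array(p['dist_coeffs']))[0])
E
```

```text
time: 1.2
tool_pos: [0.5505, -0.2313, 0.2752]
tool_rot: [[-0.906, -0.423, 0.003], [-0.423, 0.906, -0.001], [-0.003, -0.002, -1.0]]
contact_force: [1.0, -1.7, -0.1]
gripper_width: 0.0858
gripper_force: 0.0
time: 1.5
tool_pos: [0.5675, -0.2123, 0.2356]
tool_rot: [[-0.906, -0.423, -0.005], [-0.423, 0.906, 0.001], [0.004, 0.003, -1.0]]
contact_force: [-1.0, -1.1, -0.1]
gripper_width: 0.0853
gripper_force: 0.0
1.5 [-2.81832498e-02  6.24841534e-02 -1.56331290e-02 -1.02781796e-03
 -1.49800221e+00 -1.10560587e+00] [[-0.906, -0.423, -0.005], [-0.423, 0.906, 0.001], [0.004, 0.003, -1.0]] [-0.98884301 -1.13899344 -0.06310416]
[-0.03623052 -0.05207298  9.55903264]
[[[284.04175339 228.44520503]]]
```

View pics/w2.png

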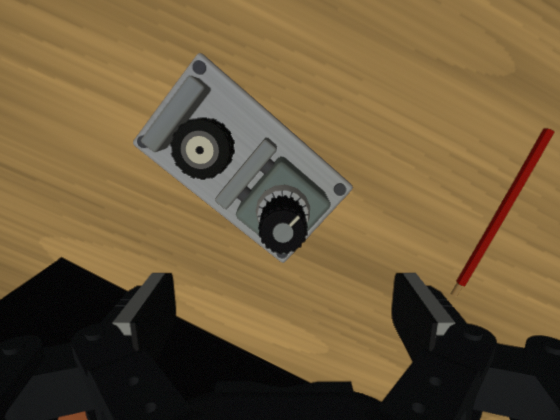

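The wrist view shows the knob's top centre at (283,233) against a predicted (284,228), so the knob is about 2 mm further toward tool -x, and the wheel vice is the one below. I'll descend with that correction.

```bash
python3 -m pendant '[{"tx":-0.2,"ty":0,"tz":2,"wx":0,"wy":0,"wz":0,"grip":0},{"tx":0,"ty":0,"tz":3,"wx":0,"wy":0,"wz":0,"grip":0},{"tx":0,"ty":0,"tz":3,"wx":0,"wy":0,"wz":0,"grip":0},{"tx":0,"ty":0,"tz":1.5,"wx":0,"wy":0,"wz":0,"grip":0},{"tx":0,"ty":0,"tz":0,"wx":0,"wy":0,"wz":0,"grip":0}]'
python3 - <<'E'
from h import *
s=sense();P=(np.array(s['tool_rot']),np.array(s['tool_pos']))
im=read_camera('wrist');b=read_camera('side')
cv2.imwrite('pics/w3.png',np.hstack([cv2.resize(im,(400,300)),cv2.resize(b[120:240,240:400],(400,300))])[:,:,::-1])
E
```

```text
time: 2.05
tool_pos: [0.5688, -0.2129, 0.1426]
tool_rot: [[-0.907, -0.421, -0.003], [-0.421, 0.907, 0.0], [0.002, 0.001, -1.0]]
contact_force: [-0.5, -0.2, -0.8]
gripper_width: 0.0853
gripper_force: 0.0
```

View pics/w3.png

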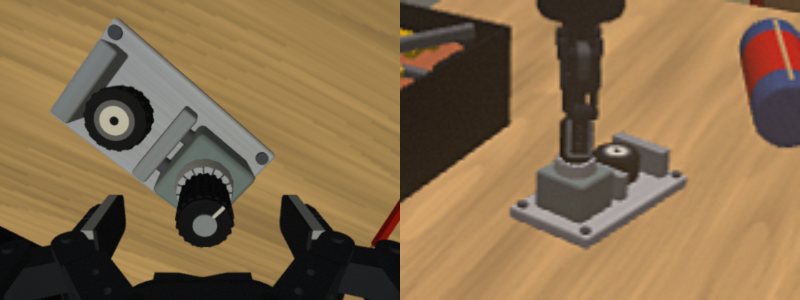

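The knob stands centred between the pads, at about (205,222) in the left half, with the fingers clear. Now I close.

```bash
python3 -m pendant '[{"tx":0,"ty":0,"tz":0.2,"wx":0,"wy":0,"wz":0,"grip":255},{"tx":0,"ty":0,"tz":0,"wx":0,"wy":0,"wz":0,"grip":255},{"tx":0,"ty":0,"tz":0,"wx":0,"wy":0,"wz":0,"grip":255},{"tx":0,"ty":0,"tz":0,"wx":0,"wy":0,"wz":0,"grip":255},{"tx":0,"ty":0,"tz":0,"wx":0,"wy":0,"wz":0,"grip":255}]' 50
python3 -m pendant '[{"tx":0,"ty":0,"tz":0,"wx":0,"wy":0,"wz":0,"grip":255},{"tx":0,"ty":0,"tz":0,"wx":0,"wy":0,"wz":0,"grip":255}]'
```

```text
time: 2.65
tool_pos: [0.5698, -0.2117, 0.1427]
tool_rot: [[-0.906, -0.422, -0.0], [-0.422, 0.906, 0.001], [-0.0, 0.001, -1.0]]
contact_force: [-2.8, 4.9, 4.8]
gripper_width: 0.0265
gripper_force: 49.3
time: 2.85
tool_pos: [0.5698, -0.2117, 0.1427]
tool_rot: [[-0.906, -0.423, -0.0], [-0.423, 0.906, 0.001], [-0.0, 0.001, -1.0]]
contact_force: [-2.8, 5.0, 4.6]
gripper_width: 0.0266
gripper_force: 49.3
```

```bash
python3 -m pendant '[{"tx":0,"ty":0,"tz":0,"wx":0,"wy":0,"wz":0.1,"grip":255},{"tx":0,"ty":0,"tz":0,"wx":0,"wy":0,"wz":0.1,"grip":255},{"tx":0,"ty":0,"tz":0,"wx":0,"wy":0,"wz":0.1,"grip":255}]'
python3 -c "
from station import *;s=sense();print(s['joints'][5],s['moment'])"
python3 -m pendant '[{"tx":0,"ty":0,"tz":0,"wx":0,"wy":0,"wz":0.1,"grip":255},{"tx":0,"ty":0,"tz":0,"wx":0,"wy":0,"wz":0.1,"grip":255},{"tx":0,"ty":0,"tz":0,"wx":0,"wy":0,"wz":0.1,"grip":255},{"tx":0,"ty":0,"tz":0,"wx":0,"wy":0,"wz":0.1,"grip":255}]'
python3 -c "
from station import *;s=sense();print(s['joints'][5],s['moment'])"
```

```text
time: 3.15
tool_pos: [0.5699, -0.212, 0.1427]
tool_rot: [[-0.991, -0.132, 0.0], [-0.132, 0.991, 0.0], [-0.0, 0.0, -1.0]]
contact_force: [-2.9, 1.8, 3.9]
gripper_width: 0.0268
gripper_force: 49.3
-1.4115201917733786 [0.71615804 0.91736824 0.0289159 ]
time: 3.55
tool_pos: [0.5698, -0.2124, 0.1427]
tool_rot: [[-0.964, 0.265, -0.0], [0.265, 0.964, -0.001], [-0.0, -0.001, -1.0]]
contact_force: [-2.2, 1.1, 3.4]
gripper_width: 0.0269
gripper_force: 49.2
-1.8114619573541404 [0.15450215 0.8368496  0.09288095]
```

Rotation is clockwise and the moment is rising, so I keep turning.

```bash
python3 -m pendant '[{"tx":0,"ty":0,"tz":0,"wx":0,"wy":0,"wz":0.1,"grip":255},{"tx":0,"ty":0,"tz":0,"wx":0,"wy":0,"wz":0.1,"grip":255},{"tx":0,"ty":0,"tz":0,"wx":0,"wy":0,"wz":0.1,"grip":255},{"tx":0,"ty":0,"tz":0,"wx":0,"wy":0,"wz":0.1,"grip":255}]'
python3 -c "
from station import *;s=sense();print(s['joints'][5],s['moment'])"
python3 -m pendant '[{"tx":0,"ty":0,"tz":0,"wx":0,"wy":0,"wz":0.1,"grip":255},{"tx":0,"ty":0,"tz":0,"wx":0,"wy":0,"wz":0.1,"grip":255},{"tx":0,"ty":0,"tz":0,"wx":0,"wy":0,"wz":0.1,"grip":255},{"tx":0,"ty":0,"tz":0,"wx":0,"wy":0,"wz":0,"grip":255}]'
python3 - <<'E'
from h import *
s=sense();print(s['joints'][5],s['moment'])
im=read_camera('wrist')
a=cv2.resize(cv2.imread('pics/w2.png'),(400,300))
cv2.imwrite('pics/w4.png',np.hstack([a,cv2.resize(im,(400,300))[:,:,::-1]]))
E
```

```text
time: 3.95
tool_pos: [0.5696, -0.2127, 0.1427]
tool_rot: [[-0.785, 0.619, -0.001], [0.619, 0.785, -0.001], [-0.0, -0.001, -1.0]]
contact_force: [-2.2, -1.2, 3.7]
gripper_width: 0.0262
gripper_force: 49.3
-2.211375076379456 [-0.28570636  1.0672619   0.1780414 ]
time: 4.35
tool_pos: [0.5694, -0.2129, 0.1427]
tool_rot: [[-0.569, 0.822, -0.001], [0.822, 0.569, -0.001], [-0.0, -0.002, -1.0]]
contact_force: [-5.2, -0.8, 5.4]
gripper_width: 0.0266
gripper_force: 49.5
-2.508268081901082 [-0.52171396  1.74923123 -0.0198527 ]
```

View pics/w4.png

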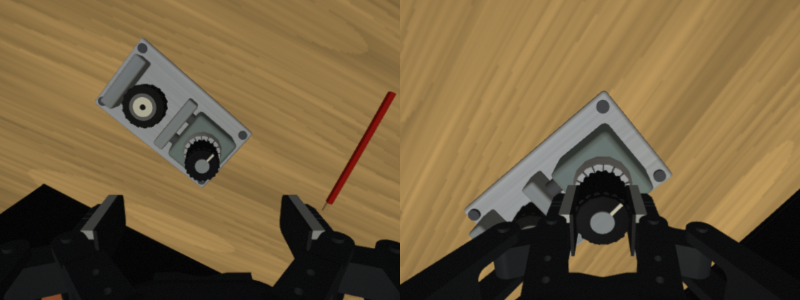

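The pointer on the knob still points up-right relative to the gripper, as it did before the turn. So the knob followed the full 1.4 rad without slipping in the pads. Now I release and lift straight up.

```bash
python3 -m pendant '[{"tx":0,"ty":0,"tz":0,"wx":0,"wy":0,"wz":0,"grip":60},{"tx":0,"ty":0,"tz":0,"wx":0,"wy":0,"wz":0,"grip":60},{"tx":0,"ty":0,"tz":0,"wx":0,"wy":0,"wz":0,"grip":60},{"tx":0,"ty":0,"tz":0,"wx":0,"wy":0,"wz":0,"grip":60}]'
python3 -m pendant '[{"tx":0,"ty":0,"tz":-1,"wx":0,"wy":0,"wz":0,"grip":60},{"tx":0,"ty":0,"tz":-3,"wx":0,"wy":0,"wz":0,"grip":60},{"tx":0,"ty":0,"tz":-4,"wx":0,"wy":0,"wz":0,"grip":60},{"tx":0,"ty":0,"tz":-3,"wx":0,"wy":0,"wz":0,"grip":60},{"tx":0,"ty":0,"tz":0,"wx":0,"wy":0,"wz":0,"grip":60}]'
python3 - <<'E'
from h import *
im=read_camera('wrist')
cv2.imwrite('pics/w5.png',im[:,:,::-1])
E
```

```text
time: 4.8
tool_pos: [0.57, -0.2121, 0.1417]
tool_rot: [[-0.571, 0.821, 0.0], [0.821, 0.571, 0.0], [0.0, 0.0, -1.0]]
contact_force: [0.4, -0.8, -0.2]
gripper_width: 0.0652
gripper_force: 0.0
time: 5.3
tool_pos: [0.5713, -0.2129, 0.259]
tool_rot: [[-0.57, 0.821, 0.01], [0.821, 0.57, -0.003], [-0.008, 0.007, -1.0]]
contact_force: [-0.1, 0.4, -0.7]
gripper_width: 0.0654
gripper_force: 0.0
```

View pics/w5.png

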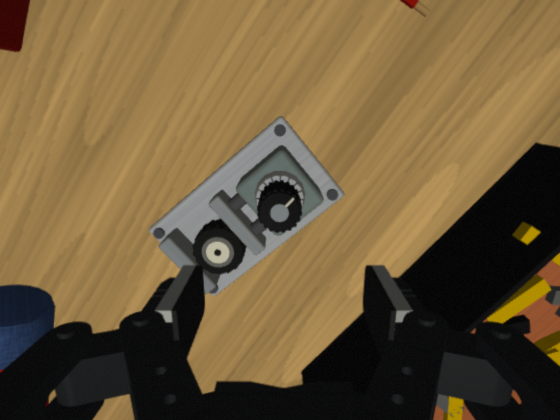

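The wheel at (218,250) is clamped between the jaws, the pointer at (288,203) stayed where I left it, and the gripper is clear.

```bash
python3 -c "
from station import *;print(sign_off())"
```

```text
the job is handed in; nothing more can be done
None
```

I turned the wheel vice's knob 1.4 rad clockwise in one grasp, about 0.65 rad or more past tight (a click is 0.26; judged from the turn and the pictures, not read directly), then let go, lifted clear without touching the other vice, and handed in at about 5.4 s.

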